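# Open the analyser's filter bay

## Task

Open the air-filter bay on top of the small blood analyser: press its snap tab in until the louvred lid pops loose, then push the lid off its seat, along to the bare half of the deck, until the filter well is fully uncovered. Leave the lid lying flat on the analyser's deck; push it lightly, do not pinch or lift it, and leave everything else where it is.

Things in the scene. Friction and masses are not known exactly. Their poses are not given: they have to be found in the camera images.
- analyser: compact benchtop blood analyser, navy, 280 x 270 mm, fixed. Origin under its centre on the counter; x points from its sloping screen front to its back, y to its left, z up. Flat grey top deck at z = 115 mm (x -85..85, y -135..135 mm), bare in its left half (y over -20 mm) but for the vial, with a rim 5 mm high at the left end (y 130); behind x = 85 a hump 24 mm above the deck
- well (a point): centre, at deck level, of the filter well under the seated lid: a square opening of 65 mm (x and y +-32.5 mm from here, in the analyser's frame). Beside it, x -50..-39 and 39..50 mm, run two guide rails, 13 mm high above the deck, along y -42..+23 mm from here; they lip over the lid's front and back edges, so it slides only along the analyser's y
- lid: grey louvred filter lid, a loose plate 85 (its x) x 90 (its y) x 8 mm, about 60 g, origin at the centre of its underside. Seated: axes as the analyser's, origin at x 22.5, y -50, z 115 mm there. The tab's catch holds it; tab in, a spring pops it 15 mm along the analyser's +y within 0.4 s. Then 1 N slides it on; the well is clear 75 mm from the seat, the end rim is met at 135
- lid_ridge (a point): middle of the top edge of the lid's push ridge, at its right end (lid frame x 0, y -41): an upright bar 50 mm long (lid's x), 6 mm thick (y), its top 22.5 mm above the lid's underside and 14.5 mm above its top face. The face to push, its -y face, is 3 mm from this point. Right of it the deck has only a spring housing, 6.5 mm high, and ends 44 mm from here (lid seated)
- lid_corner_a (a point): front right corner of the lid's underside (lid frame x -42.5, y -45 mm): one end of its trailing edge
- lid_corner_b (a point): back right corner of the lid's underside (lid frame x 42.5, y -45 mm): the other end of its trailing edge
- snap_tab (a joint): travel of the snap tab: 0 standing up (latched), 0.007 m fully in. Pressed straight down against a spring (about 2 N at first, 4.5 N fully in, up to 2 N more from rubbing on the lid); frees the lid from about 4.5 mm on; springs back up when let go
- tab_top (a point): centre of the top face of the snap tab: a square grey ribbed press pad, 28 x 28 mm, standing 10 mm above the deck and 3 mm when fully in, at x -58, y -2.5 mm in the analyser's frame, in front of the lid's front left corner. Nearest neighbour: the lid's small ear, held by the tab's catch, 26 mm behind this point
- vial: small amber glass dropper vial, 22 mm across and 41 mm tall, standing on the analyser's deck at the front left, beside the parking area; origin at the centre of its base
- spare_filter: spare foam filter in a grey frame, 66 x 66 x 14 mm, lying on the counter on one side of the analyser; origin at the centre of its underside
- tip_box: yellow pipette-tip box, 85 x 120 x 60 mm, on the counter on one side of the analyser; origin at the centre of its underside
- reagent: white plastic bottle, 48 mm across and 100 mm tall, standing on the counter behind the analyser; origin at the centre of its base
- pipette: micropipette lying on the counter at the left, 240 mm long, along its x; origin midway on its underside
Things that resemble listed ones, but are neither listed nor needed, are in the scene too. Leave any orange or turquoise look-alike of the lid alone.

How it is judged (in metres and radians):
On the way, in this order (a step that is already met when the one before it is completed fails the run):
1. the snap tab is pressed in (at least 4.5 mm) with the lid on its seat (value of joint snap_tab above 0.0045 m and y of lid in the frame of analyser below -0.02 m), for 0.05 s.
2. the tab is let go and the lid has popped loose (10 mm or more) (value of joint snap_tab below 0.002 m and y of lid in the frame of analyser above -0.04 m), for 0.05 s.
At the end, for the whole second after the job is handed in: Both corners of the lid's trailing edge are past the left edge of the filter well (1 mm tolerance), the lid lies flat on the analyser's deck (within 3 mm of deck height and 3.4 degrees of level) and at rest, and the snap tab stands up again (within 2 mm) (y of each of lid_corner_a, lid_corner_b in the frame of analyser above -0.021 m and z of lid in the frame of analyser between 0.112 and 0.118 m and angle between lid's own z axis and vertical below 0.06 rad and linear speed of lid below 0.01 m/s and value of joint snap_tab below 0.002 m); the robot touches nothing.
It fails at once if the lid is lifted or carried: more than 10 mm above the deck or tipped by more than 15 degrees (z of lid in the frame of analyser above 0.125 m or angle between lid's own z axis and vertical above 0.26 rad).
It fails at once if the lid falls off the analyser's deck (z of lid in the frame of analyser below 0.105 m).
It fails at once if the lid is pinched or forced: more than 35 N between the fingers and the lid (contact force between the fingers and lid above 35 N).
It fails at once if a bystander is pushed more than 20 mm from its place (distance of any of vial, spare_filter, tip_box, reagent, pipette from where it was at the start of the episode above 0.02 m).
It fails at once if the vial or the bottle is knocked over (angle between any of vial, reagent's own z axis and vertical above 0.5 rad).
It also fails if it takes over 35 s, if anything falls off the work surface, if the arm or the gripper's body presses on something with over 40 N, if the wrist force passes 120 N, or if a joint passes its speed limit or range.

## Robot

A 6-joint arm with a two-finger parallel gripper is mounted at the origin on the work surface. World frame = base frame: x ahead of the robot, y to its left, z up, the work surface at z = 0. Lengths are in m, angles in degrees, forces in N, time in s.
With the tool pointing down it reaches from about 0.35 to 0.875 m from the base axis. Payload 4.2 kg.
Tool frame: the origin (TCP) lies midway between the tips of the shut fingers; the grasp point (between the pads) lies 19 mm behind it (r.pinch_z is the distance from the TCP to the grasp point, in m); z points along the fingers, y is the line along which they close (so a half turn about z gives the same grasp; the last joint's range is limited). The gripper opens to 87 mm and grips with 3 to 60 N. Pads are 19 mm wide; open, the fingers measure 117 mm over their backs; the gripper's body (75 mm by 190 mm) begins 51 mm behind the grasp point.
Start: joints at [-55.027, 22.042, 0.453, 0, -68.411, -14.817], TCP at [0.215, -0.587, 0.223] pointing down, gripper open.
Joint ranges: [-179.83, 179.83], [-69.29, 118.12], [-61.27, 80.66], [-181.25, 117.63], [-171.15, -9.14], [-177.46, 177.46]. Speed limits (degrees/s): [159.86, 159.86, 180, 180, 180, 180].

## Interface

Orientations are given as a 3x3 rotation matrix whose columns are the frame's x, y, z axes.
In Python, from station import r, imaging, models gives the robot as it stands. The module is installed in compiled form; this text tells all that it offers.
- The arm moves only by the tool apply_moves, never from a script. Its argument "moves" is a list of rows, each a list of 2 entries, a list of its own where there are three numbers: the shift along the tool's x, y, z in m, then the turn about the tool's z in degrees. A call has 1 to 5 rows; each row shifts and turns the commanded pose from where the row before left it, along the tool's axes as they then stand; what a row does not reach is not made up. A row lasts 1/12 s, in which the tool goes at most 41.7 mm and 7.16 degrees, less where a joint would pass 70% of its speed; a pose out of reach is approached as far as the arm can. A call is refused whole if a number of a shift passes 0.0417 or a number of a turn 7.16, either way. A call with a gripper value outside its range is refused whole. "hand" is the finger opening in m, from 0 to 0.087, set as the call begins (left out, the last holds). The fingers move at their own pace and stop on an object; the grip force is fixed at half the most. Time passes only in rows, so rows that do not move let the fingers close. It gives the time, the measured TCP pose, the force, the opening and the grip force at its end, in the units of the state.
- r.sense(): the state, without advancing time (a new reading comes with each control period).
- imaging.capture(name): name is "side" or "top" or "wrist"; returns a dict with "frame" (420x560x3 uint8, blue, green, red), "intrinsics" (3x3 intrinsics, pixels), "eye" and "orientation" of the camera in the world. Camera axes: x right, y down, z forward; pixel columns grow to the right and rows downward; lengths in m; the calibration is good to about 2 mm. A picture is of the moment at which its call begins. There is no depth.
- r.finish_job(): hands the job in; it is judged then, once.
Trained networks look in a picture, given as the dict that the camera call returned (one of the last four; its "shot" number tells which), for a name from the list of things; names that differ only in an ending like _2 or _b are one class to them, and where a whole thing is asked for, a point or a joint stands for the part that bears it (a point fixed in the world has none). Each returns a list of dicts, best first, with "confidence" (0 to 1); they miss things now and then, are a little off and sometimes report something else, mostly with a low value. They report only what shows in the picture. A call takes as long as a camera call. They do not tell look-alikes from the thing itself.
- models.cut_out(picture, target): "region" (420x560 bool, what is visible of it) and "extent" ([left, top, width, height] as shares, 0 to 1, of the picture: columns of its width, rows of its height, round what is visible of it).
- models.place_of(picture, target): "at" ([column, row] as shares, 0 to 1, of the picture: columns of its width, rows of its height: a listed point, or the origin of a listed thing).
The state is a dict: "time_s": time; "joints": joint angles; "joint_velocities": joint speeds; "effort": joint torques, N m; "tcp_pos": TCP position; "ee_rot": TCP orientation; "wrist_force": force on the tool from outside, world axes, zero at the start; "moment": the same for the moment, N m; "gripper_width": opening from 0.0 (shut) to 1.0 (fully open); "gripper_force": force on a finger pad.
Only numpy, scipy, OpenCV 4.12 (cv2) and the standard library are available. Lean on these libraries where they do the work, as an engineer would, in place of code of your own. Each camera call takes 0.05 s, during which the arm holds its last target. There are 200 camera calls.

## Working session

There is one attempt and no reset: what is moved stays moved. The work goes in short steps, Python scripts to look and compute and a tool call to move; the robot and the scene stay as the last step left them, time stands still between calls to the robot, and variables do not carry over. Pictures are saved under pics/ and viewed, at most 10 in all, crops included, and the job is handed in when it is done.

Besides the shell and the picture viewer there is one more tool, called after "Emit:" as name(argument=value, ...), one argument or row to a line, values as JSON. apply_moves: Moves the arm, as the interface text tells. Its arguments: {"type":"object","properties":{"moves":{"type":"array"},"hand":{"type":"number"}},"required":["moves"]}

```bash
mkdir -p pics
cat > h.py <<'E'
import numpy as np, cv2
from station import r, imaging, models
def ray(p,at):
    h,w=p["frame"].shape[:2]; K=np.array(p["intrinsics"]); 
    d=np.linalg.inv(K)@[at[0]*w,at[1]*h,1]; return np.array(p["eye"]),np.array(p["orientation"])@d
def onz(p,at,z):
    e,d=ray(p,at); return e+d*(z-e[2])/d[2]
def proj(p,X):
    c=np.array(p["orientation"]).T@(np.array(X)-np.array(p["eye"])); c=np.array(p["intrinsics"])@c; return c[:2]/c[2]
def tri(obs):
    A=np.zeros((3,3));b=np.zeros(3)
    for p,at in obs:
        e,d=ray(p,at); d=d/np.linalg.norm(d); M=np.eye(3)-np.outer(d,d); A+=M;b+=M@e
    return np.linalg.solve(A,b)
E
python3 - <<'E'
from h import *
s=r.sense(); print(s["time_s"],s["tcp_pos"],np.round(s["ee_rot"],3))
Z=dict(analyser=0,well=.115,lid=.115,lid_ridge=.1375,lid_corner_a=.115,lid_corner_b=.115,tab_top=.125,vial=.115,spare_filter=0,tip_box=0,reagent=0)
P=[]
for n in("top","side"):
    p=imaging.capture(n); P.append(p["frame"]); cv2.imwrite(f"pics/{n}0.png",p["frame"]); print(n,np.round(p["eye"],3))
    for k,z in Z.items():
        for q in models.place_of(p,k)[:3]:
            a=q["at"]; print(k,round(q["confidence"],2),np.round([a[0]*560,a[1]*420]),np.round(onz(p,a,z),4)[:2])
E
```

```text
0.0 [ 0.21518116 -0.58613148  0.22144309] [[-0.939 -0.344 -0.001]
 [-0.344  0.939  0.002]
 [ 0.     0.002 -1.   ]]
top [0.441 0.118 1.12 ]
analyser 0.96 [298. 234.] [0.5383 0.1164]
well 0.96 [320. 228.] [0.5457 0.0578]
lid 0.78 [419. 279.] [ 0.4206 -0.1929]
lid 0.74 [322. 231.] [0.538  0.0535]
lid 0.71 [400. 204.] [ 0.6126 -0.1487]
lid_ridge 0.86 [405. 271.] [ 0.4402 -0.1506]
lid_ridge 0.84 [409. 218.] [ 0.5729 -0.1655]
lid_ridge 0.74 [334. 236.] [0.5239 0.0236]
lid_corner_a 0.92 [328. 250.] [0.4897 0.0365]
lid_corner_a 0.71 [396. 229.] [ 0.5461 -0.1376]
lid_corner_a 0.65 [338. 223.] [0.5596 0.0129]
lid_corner_b 0.92 [328. 250.] [0.4897 0.0365]
lid_corner_b 0.71 [396. 229.] [ 0.5461 -0.1376]
lid_corner_b 0.65 [338. 223.] [0.5596 0.0129]
tab_top 0.43 [288. 250.] [0.487  0.1409]
vial 0.54 [249. 230.] [0.5358 0.2449]
spare_filter 0.7 [361. 281.] [ 0.4098 -0.0648]
tip_box 0.86 [239. 196.] [0.6487 0.2906]
reagent 0.62 [333. 180.] [0.7026 0.0134]
side [0.113 0.596 0.727]
analyser 0.89 [303. 252.] [0.5409 0.1084]
well 0.55 [321. 208.] [0.5407 0.0604]
well 0.34 [332. 190.] [ 0.5685 -0.0092]
lid 0.94 [417. 216.] [ 0.3799 -0.0854]
lid 0.7 [351. 187.] [ 0.5451 -0.0519]
lid 0.65 [319. 209.] [0.5414 0.0664]
lid_ridge 0.92 [369. 181.] [ 0.5176 -0.0798]
lid_ridge 0.65 [408. 212.] [ 0.3907 -0.0577]
lid_ridge 0.57 [339. 198.] [0.5209 0.0231]
lid_corner_a 0.97 [367. 201.] [ 0.4871 -0.0391]
lid_corner_a 0.94 [345. 218.] [0.4827 0.0428]
lid_corner_a 0.84 [368. 182.] [ 0.5303 -0.0989]
lid_corner_b 0.97 [367. 201.] [ 0.4871 -0.0391]
lid_corner_b 0.94 [345. 218.] [0.4827 0.0428]
lid_corner_b 0.84 [368. 182.] [ 0.5303 -0.0989]
tab_top 0.72 [317. 235.] [0.4827 0.1367]
vial 0.61 [266. 247.] [0.5327 0.2345]
vial 0.48 [301. 250.] [0.4783 0.1861]
spare_filter 0.79 [388. 248.] [ 0.4112 -0.0608]
```

Run:
```python
import cv2, numpy as np
a=cv2.imread("pics/top0.png")[160:310,220:440]; b=cv2.imread("pics/side0.png")[150:300,220:440]
cv2.imwrite("pics/c0.png",cv2.resize(np.vstack([a,b]),None,fx=2.,fy=2.,interpolation=cv2.INTER_CUBIC)[:600])
cv2.imwrite("pics/ct.png",cv2.resize(a,None,fx=3.6,fy=3.6,interpolation=cv2.INTER_CUBIC))
cv2.imwrite("pics/cs.png",cv2.resize(b,None,fx=3.6,fy=3.6,interpolation=cv2.INTER_CUBIC))
```

```text
(no output)
```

View pics/ct.png

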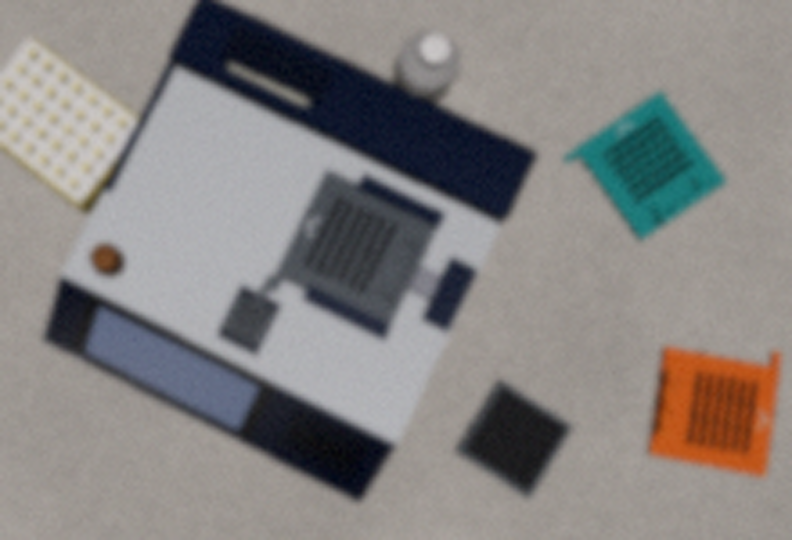

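View pics/cs.png

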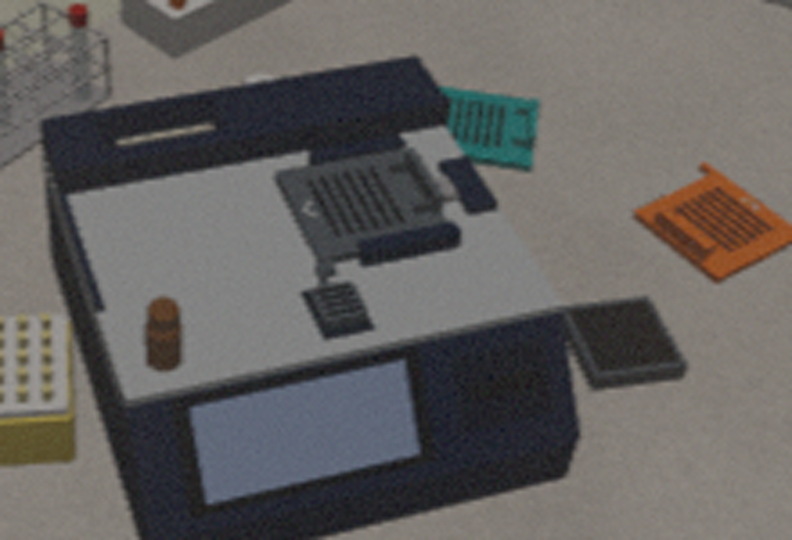

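```bash
cat > fit.py <<'E'
from h import *
from scipy.optimize import least_squares
M=dict(well=(.0225,-.05,.115),lid=(.0225,-.05,.115),lid_ridge=(.0225,-.091,.1375),lid_corner_a=(-.02,-.095,.115),lid_corner_b=(.065,-.095,.115),tab_top=(-.058,-.0025,.125))
def W(q,X):
    c,s=np.cos(q[2]),np.sin(q[2]); return np.array([q[0]+c*X[0]-s*X[1],q[1]+s*X[0]+c*X[1],X[2]])
C=[(.085,.135,.115),(.085,-.135,.115),(-.085,-.135,.115),(-.085,.135,.115)]
E
python3 - <<'E'
from fit import *
top,side=imaging.capture("top"),imaging.capture("side")
# deck by colour in the top picture
obs=[]
for p,man in((top,[(178,65),(500,220),(395,445),(62,282)]),(side,[None,None,(566,308),(128,402)])):
    y0=160 if p is top else 150
    for X,m in zip(C,man):
        if m: obs.append((p,X,np.array([220+m[0]/3.6,y0+m[1]/3.6]),"deck"))
q=least_squares(lambda q:np.concatenate([proj(p,W(q,X))-u for p,X,u,_ in obs]),[.54,.11,-.46],loss="soft_l1").x
print(q,np.degrees(q[2]))
for p in(top,side):
    for k,X in M.items():
        for d in models.place_of(p,k):
            u=np.array(d["at"])*[560,420]
            if np.linalg.norm(u-proj(p,W(q,X)))<6: obs.append((p,X,u,k))
f=lambda q:np.concatenate([proj(p,W(q,X))-u for p,X,u,_ in obs])
q=least_squares(f,q,loss="soft_l1").x
print(q,np.degrees(q[2]))
for o,e in zip(obs,f(q).reshape(-1,2)): print(o[3],"top" if o[0] is top else "side",np.round(o[2]),np.round(e,1))
np.save("q.npy",q)
for k in("lid_ridge","tab_top"): print(k,W(q,M[k]),[models.place_of(x,k)[0]["confidence"] for x in(top,side)])
E
```

```text
[ 0.53814865  0.11644738 -0.4410725 ] -25.27159268078674
[ 0.54133885  0.11532811 -0.41860412] -23.984249190468855
deck top [269. 178.] [-3.7  1.1]
deck top [359. 221.] [0.2 0.7]
deck top [330. 284.] [ 2.6 -1.6]
deck top [237. 238.] [ 0.3 -1.5]
deck side [377. 236.] [-1.2 -3.4]
deck side [256. 262.] [ 0.7 -1. ]
well top [321. 230.] [-1.3 -0.6]
lid top [322. 233.] [-2.8 -3. ]
lid_ridge top [331. 236.] [3.8 0. ]
lid_corner_a top [328. 249.] [-0.1  2.6]
lid_corner_b top [338. 222.] [4.1 0.5]
tab_top top [291. 248.] [-1.5  2. ]
well side [317. 207.] [3.7 1.6]
lid_ridge side [338. 196.] [-0.   1.4]
lid_corner_a side [348. 216.] [-1.3  0.3]
lid_corner_b side [330. 194.] [ 1.5 -1. ]
tab_top side [317. 233.] [-1.5  0.4]
lid_ridge [0.52490596 0.02303937 0.1375    ] [0.86, 0.94]
tab_top [0.48733052 0.13662012 0.125     ] [0.72, 0.63]
```

Candidates for the lid, by top-view pixel:
- Grey lid at (321,231), on the deck.
- Turquoise look-alike at (405,206).
- Orange look-alike at (419,274).

I choose the grey one on the analyser, which has its tab at (290,248). The two crops confirm this. Next I turn the tool and shut the fingers.

Emit:
apply_moves(
  hand=0,
  moves=[
    [[0,0,-0.015],-6.5],
    [[0,0,-0.015],-6.5],
    [[0,0,-0.015],-6.5],
    [[0,0,-0.015],-6.5],
    [[0,0,0],-6.5],
  ],
)

```text
time_s: 2.52
tcp_pos: [0.2158, -0.5882, 0.2865]
ee_rot: [[-0.602, -0.799, 0.003], [-0.799, 0.602, -0.006], [0.004, -0.006, -1.0]]
wrist_force: [0.5, 0.3, 0.4]
gripper_width: 0.705
gripper_force: 0.0
```

Emit:
apply_moves(
  moves=[
    [[0,0,0],-6.7],
    [[0,0,0],-6.7],
    [[-0.03,0,0],0],
    [[-0.035,0,0],0],
    [[-0.035,0,0],0],
  ],
)

```text
time_s: 2.93
tcp_pos: [0.2559, -0.4945, 0.282]
ee_rot: [[-0.407, -0.913, -0.001], [-0.913, 0.407, 0.001], [-0.0, 0.001, -1.0]]
wrist_force: [1.0, -0.1, -0.3]
gripper_width: 0.324
gripper_force: 0.0
```

Emit:
apply_moves(
  moves=[
    [[-0.035,0,0],0],
    [[-0.035,0,0],0],
    [[-0.035,0,0],0],
    [[-0.035,0,0],0],
    [[-0.035,0,0],0],
  ],
)

```text
time_s: 3.35
tcp_pos: [0.3273, -0.3338, 0.2828]
ee_rot: [[-0.406, -0.914, 0.001], [-0.914, 0.406, -0.0], [0.0, -0.001, -1.0]]
wrist_force: [0.3, -0.2, 0.2]
gripper_width: 0.021
gripper_force: 0.0
```

Emit:
apply_moves(
  moves=[
    [[-0.035,0,0],0],
    [[-0.035,0,0],0],
    [[-0.035,0,0],0],
    [[-0.035,0,0],0],
    [[-0.035,0,0],0],
  ],
)

```text
time_s: 3.77
tcp_pos: [0.3983, -0.1738, 0.283]
ee_rot: [[-0.406, -0.914, 0.001], [-0.914, 0.406, -0.0], [-0.0, -0.001, -1.0]]
wrist_force: [0.4, -0.4, 0.5]
gripper_width: 0.008
gripper_force: 0.0
```

Emit:
apply_moves(
  moves=[
    [[-0.035,0,0],0],
    [[-0.035,0,0],0],
    [[-0.035,0,0],0],
    [[-0.03,0,0],0],
    [[0,0,0],0],
  ],
)

```text
time_s: 4.18
tcp_pos: [0.4547, -0.0484, 0.2826]
ee_rot: [[-0.401, -0.916, 0.001], [-0.916, 0.401, 0.001], [-0.001, -0.001, -1.0]]
wrist_force: [0.6, -1.1, -0.8]
gripper_width: 0.007
gripper_force: 0.0
```

```bash
cat > wr.py <<'E'
import sys
from fit import *
def look(name,ks=M):
    q=np.load("q.npy"); w=imaging.capture("wrist"); f=w["frame"].copy()
    print(np.round(w["eye"],3),np.round(r.sense()["tcp_pos"],4))
    for k in ks:
        u=proj(w,W(q,M[k])); cv2.circle(f,tuple(int(v) for v in u),3,(0,0,255),1)
        for d in models.place_of(w,k)[:2]:
            v=np.array(d["at"])*[560,420]; cv2.drawMarker(f,tuple(int(x) for x in v),(0,255,0),0,8)
            print(k,np.round(u),round(d["confidence"],2),np.round(v),np.round(onz(w,d["at"],M[k][2]),4)[:2],np.round(W(q,M[k]),4)[:2])
    cv2.imwrite(f"pics/{name}.png",f); cv2.imwrite(f"pics/{name}_raw.png",w["frame"]); return w
E
python3 -c "
from wr import *
look('w1')"
```

```text
[ 0.429 -0.109  0.446] [ 0.4536 -0.05    0.2825]
lid [246. 325.] 0.8 [107. 138.] [ 0.5774 -0.1619] [0.5416 0.0605]
lid_ridge [243. 299.] 0.77 [113. 109.] [ 0.5504 -0.1766] [0.5249 0.023 ]
lid_corner_a [288. 286.] 0.78 [209.  81.] [ 0.4706 -0.1682] [0.4844 0.0367]
lid_corner_a [288. 286.] 0.73 [157. 123.] [ 0.5294 -0.1551] [0.4844 0.0367]
lid_corner_b [203. 285.] 0.78 [209.  81.] [ 0.4706 -0.1682] [0.5621 0.0021]
lid_corner_b [203. 285.] 0.73 [157. 123.] [ 0.5294 -0.1551] [0.5621 0.0021]
```

View pics/w1.png

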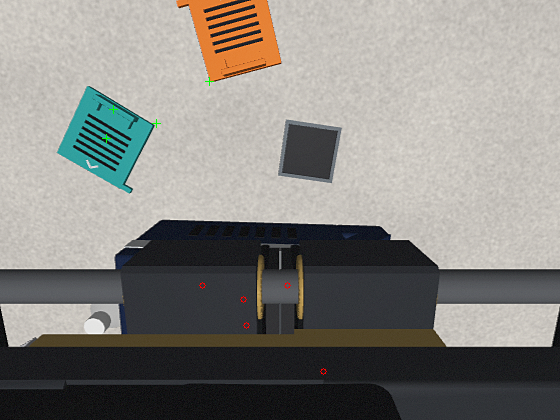

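The wrist view shows the orange (240,40) and turquoise (105,140) look-alikes, plus the spare filter (310,150). The gripper hides the lid, so I move further left to see the deck.

Emit:
apply_moves(
  moves=[
    [[-0.036,0,0],0],
    [[-0.036,0,0],0],
    [[-0.036,0,0],0],
    [[-0.036,0,0],0],
    [[-0.036,0,0],0],
  ],
)

```text
time_s: 4.95
tcp_pos: [0.5263, 0.113, 0.2829]
ee_rot: [[-0.407, -0.913, 0.001], [-0.913, 0.407, 0.0], [-0.0, -0.0, -1.0]]
wrist_force: [0.1, -0.4, 0.4]
gripper_width: 0.004
gripper_force: 0.0
```

Emit:
apply_moves(
  moves=[
    [[-0.02,0,0],0],
    [[0,0,0],0],
    [[0,0,0],0],
  ],
)

```text
time_s: 5.2
tcp_pos: [0.5341, 0.1307, 0.282]
ee_rot: [[-0.406, -0.914, -0.001], [-0.914, 0.406, -0.001], [0.001, 0.001, -1.0]]
wrist_force: [0.8, -0.2, 0.6]
gripper_width: 0.008
gripper_force: 0.0
```

```bash
python3 -c "
from wr import *
look('w2')"
```

```text
[0.509 0.071 0.446] [0.5338 0.13   0.2823]
lid [241. 131.] 0.9 [240. 130.] [0.5426 0.0592] [0.5416 0.0605]
lid_ridge [237.  80.] 0.72 [235.  80.] [0.5266 0.0227] [0.5249 0.023 ]
lid_corner_a [289.  78.] 0.96 [189.  77.] [5.637e-01 4.000e-04] [0.4844 0.0367]
lid_corner_a [289.  78.] 0.72 [286.  81.] [0.4871 0.0374] [0.4844 0.0367]
lid_corner_b [191.  78.] 0.96 [189.  77.] [5.637e-01 4.000e-04] [0.5621 0.0021]
lid_corner_b [191.  78.] 0.72 [286.  81.] [0.4871 0.0374] [0.5621 0.0021]
tab_top [330. 186.] 0.74 [329. 188.] [0.4895 0.1378] [0.4873 0.1366]
```

View pics/w2.png

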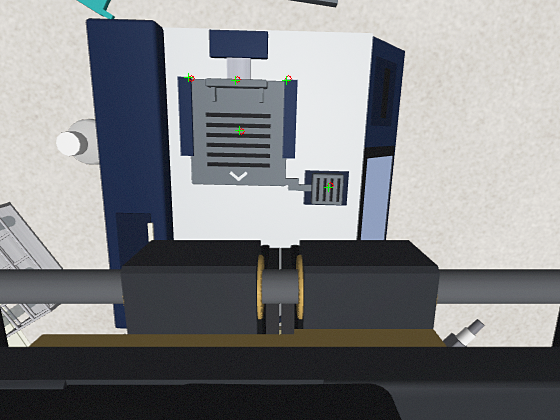

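The overlay matches to within about 2 mm: tab pad at (329,187), ridge at (236,80), lid corners at (189,77) and (287,80). The yaw is about 1.4° off, so I correct that while moving over the tab.

Emit:
apply_moves(
  moves=[
    [[0.012,0.023,0],0.7],
    [[0,0.023,0],0.7],
    [[0,0,0.035],0],
    [[0,0,0.035],0],
    [[0,0,0.035],0],
  ],
)

```text
time_s: 5.97
tcp_pos: [0.4871, 0.1387, 0.1777]
ee_rot: [[-0.428, -0.904, 0.003], [-0.904, 0.428, 0.002], [-0.003, -0.002, -1.0]]
wrist_force: [-0.6, 0.9, -0.9]
gripper_width: 0.0
gripper_force: 0.0
```

Emit:
apply_moves(
  moves=[
    [[0,0,0.02],0],
    [[0,0,0.01],0],
    [[0,0,0],0],
    [[0,0,0],0],
  ],
)

```text
time_s: 6.3
tcp_pos: [0.4879, 0.1388, 0.1484]
ee_rot: [[-0.428, -0.904, 0.001], [-0.904, 0.428, 0.0], [-0.001, -0.001, -1.0]]
wrist_force: [-0.4, 0.3, 0.0]
gripper_width: 0.002
gripper_force: 0.0
```

Run:
```python
from fit import *
s=r.sense(); print(s["time_s"],s["tcp_pos"],s["wrist_force"],np.degrees(np.arctan2(s["ee_rot"][1][1],s["ee_rot"][0][1])))
T=[]
for n in("top","side"):
    p=imaging.capture(n); f=p["frame"]
    for X,c in((s["tcp_pos"],(0,0,255)),(W(np.load("q.npy"),M["tab_top"]),(0,255,0))): cv2.circle(f,tuple(int(v) for v in proj(p,X)),1,c,-1)
    T.append(cv2.resize(f[190:290,240:370],None,fx=3,fy=3))
cv2.imwrite("pics/p1.png",np.hstack(T))
```

```text
6.3 [0.48793973 0.13876267 0.1483903 ] [-0.4377109   0.2687662   0.02915382] 154.66365442268807
```

View pics/p1.png

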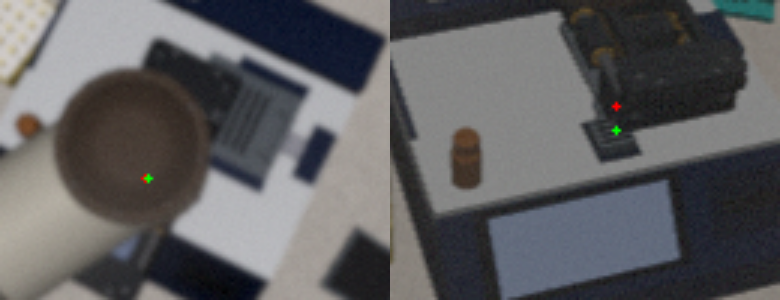

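The side view shows the fingertips directly above the tab pad (red at (617,107), green at (617,131)), with the vial clear. Pressing now.

Emit:
apply_moves(
  moves=[
    [[0,0,0.012],0],
    [[0,0,0.008],0],
    [[0,0,0.004],0],
    [[0,0,0.003],0],
    [[0,0,0.001],0],
  ],
)

```text
time_s: 6.82
tcp_pos: [0.4874, 0.1388, 0.12]
ee_rot: [[-0.428, -0.904, 0.0], [-0.904, 0.428, 0.0], [-0.0, -0.0, -1.0]]
wrist_force: [-1.9, 0.8, 3.9]
gripper_width: 0.007
gripper_force: 1.8
```

Emit:
apply_moves(
  moves=[
    [[0,0,0.001],0],
    [[0,0,0.001],0],
    [[0,0,0],0],
    [[0,0,0],0],
  ],
)

```text
time_s: 7.15
tcp_pos: [0.4874, 0.1389, 0.1183]
ee_rot: [[-0.428, -0.904, 0.001], [-0.904, 0.428, 0.0], [-0.001, -0.001, -1.0]]
wrist_force: [-1.9, 1.5, 6.0]
gripper_width: 0.003
gripper_force: 2.7
```

```bash
cat > lidy.py <<'E'
from fit import *
q=np.load("q.npy")
def an(X): 
    c,s=np.cos(q[2]),np.sin(q[2]); d=np.array(X[:2])-q[:2]; return np.round([c*d[0]+s*d[1],-s*d[0]+c*d[1]],4)
def lid(*cams):
  for n in cams:
    p=imaging.capture(n)
    for k in("lid","lid_ridge","lid_corner_a"):
        for d in models.place_of(p,k)[:4]:
            a=an(onz(p,d["at"],M[k][2]))
            if abs(a[0])<.09 and abs(a[1])<.13: print(n,k,round(d["confidence"],2),a)
  return p
E
python3 -c "
from lidy import *
lid('top','side')"
```

```text
top lid 0.94 [ 0.0268 -0.0389]
top lid_ridge 0.94 [ 0.0256 -0.0772]
top lid_corner_a 0.65 [ 0.0644 -0.0755]
side lid 0.49 [ 0.0218 -0.0257]
```

The lid has popped. I let go of the tab and work out the way to the ridge.

Emit:
apply_moves(
  moves=[
    [[0,0,-0.01],0],
    [[0,0,-0.02],0],
    [[0,0,-0.03],0],
    [[0,0,0],0],
  ],
)

```text
time_s: 7.88
tcp_pos: [0.4906, 0.14, 0.1833]
ee_rot: [[-0.427, -0.904, 0.01], [-0.904, 0.427, 0.004], [-0.008, -0.008, -1.0]]
wrist_force: [0.7, 0.8, 1.3]
gripper_width: 0.007
gripper_force: 0.0
```

Run:
```python
from fit import *
O=dict(lid=(.5426,.0592),lid_ridge=(.5266,.0227),tab_top=(.4895,.1378),lid_corner_b=(.5637,.0004),lid_corner_a=(.4871,.0374))
f=lambda q:np.concatenate([W(q,M[k])[:2]-v for k,v in O.items()])
s=least_squares(f,np.load("q.npy")); q=s.x; print(q,np.degrees(q[2]),np.round(s.fun*1e3,1)); np.save("q.npy",q)
st=r.sense(); R=np.array(st["ee_rot"]); t=np.array(st["tcp_pos"]); print(t,st["wrist_force"])
for X in((.0225,-.105,.165),(.0225,-.105,.127)): print(W(q,X),np.round(R.T@(W(q,X)-t),4))
from lidy import *
lid('top','side')
```

```text
[ 0.54394949  0.11477456 -0.43097311] -24.692940572345197 [ 0.9  0.7 -0.2 -0.   0.7 -1.1 -0.4  0.9 -1.  -0.6]
[0.49057939 0.14004527 0.18332922] [0.72864128 0.77489998 1.26395006]
[0.52052779 0.00997631 0.165     ] [ 0.105  -0.0825  0.0181]
[0.52052779 0.00997631 0.127     ] [ 0.1053 -0.0822  0.0561]
top lid 0.9 [ 0.0227 -0.0401]
top lid_ridge 0.58 [ 0.0194 -0.0762]
top lid_corner_a 0.93 [-0.0193 -0.0712]
top lid_corner_a 0.87 [ 0.0576 -0.0685]
side lid 0.95 [ 0.012  -0.0187]
```

Emit:
apply_moves(
  moves=[
    [[0.035,-0.028,0],0],
    [[0.035,-0.028,0],0],
    [[0.035,-0.027,0],0],
    [[0,0,0],0],
    [[0,0,0],0],
  ],
)

```text
time_s: 8.7
tcp_pos: [0.5151, 0.0149, 0.1768]
ee_rot: [[-0.432, -0.902, -0.002], [-0.902, 0.432, -0.0], [0.001, 0.001, -1.0]]
wrist_force: [0.4, 1.1, 0.4]
gripper_width: 0.006
gripper_force: 0.0
```

Run:
```python
from lidy import *
st=r.sense(); R=np.array(st["ee_rot"]); t=np.array(st["tcp_pos"]); print(t,an(t))
p=lid("side"); f=p["frame"]
for X,c in((t,(0,0,255)),(W(q,(.0225,-.076,.1375)),(0,255,0)),((t[0],t[1],.127),(255,0,255))): cv2.circle(f,tuple(int(v) for v in proj(p,X)),1,c,-1)
cv2.imwrite("pics/p2.png",cv2.resize(f[150:260,260:420],None,fx=4,fy=4))
```

```text
[0.51511623 0.01488814 0.17678904] [ 0.0155 -0.1028]
side lid 0.91 [ 0.0233 -0.0254]
side lid_ridge 0.86 [ 0.0278 -0.0736]
side lid_corner_a 0.95 [ 0.0593 -0.0779]
```

View pics/p2.png

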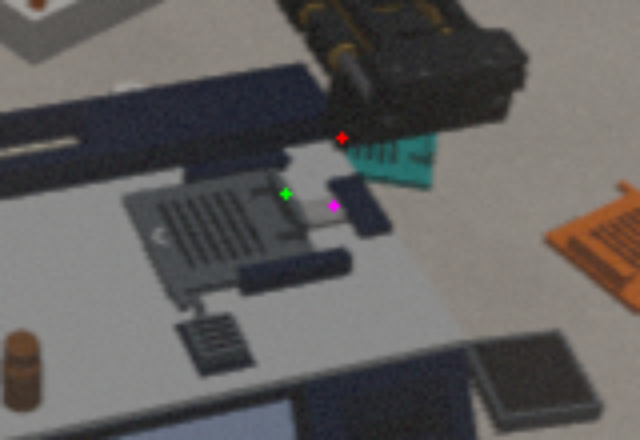

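The side view shows the lid popped, the tab standing again, and the landing point (335,206) between the ridge (286,194) and the spring housing. I lower the tool behind the ridge.

Emit:
apply_moves(
  moves=[
    [[0.002,-0.007,0.015],0],
    [[0,0,0.015],0],
    [[0,0,0.012],0],
    [[0,0,0.007],0],
    [[0,0,0],0],
  ],
)

```text
time_s: 9.32
tcp_pos: [0.5196, 0.0129, 0.127]
ee_rot: [[-0.427, -0.904, -0.003], [-0.904, 0.427, -0.001], [0.002, 0.003, -1.0]]
wrist_force: [-0.1, 0.1, 0.7]
gripper_width: 0.012
gripper_force: 0.0
```

Emit:
apply_moves(
  moves=[
    [[-0.004,0,0],0],
    [[-0.004,0,0],0],
    [[-0.004,0,0],0],
    [[-0.004,0,0],0],
    [[0,0,0],0],
  ],
)

```text
time_s: 9.73
tcp_pos: [0.5283, 0.0274, 0.1292]
ee_rot: [[-0.427, -0.904, 0.002], [-0.904, 0.427, 0.0], [-0.001, -0.001, -1.0]]
wrist_force: [0.9, -0.1, -0.6]
gripper_width: 0.006
gripper_force: 0.0
```

Emit:
apply_moves(
  moves=[
    [[-0.004,0,0.001],0],
    [[-0.005,0,0],0],
    [[-0.005,0,0],0],
    [[-0.005,0,0],0],
    [[-0.005,0,0],0],
  ],
)

```text
time_s: 10.15
tcp_pos: [0.5381, 0.0486, 0.1276]
ee_rot: [[-0.428, -0.904, -0.0], [-0.904, 0.428, -0.0], [0.0, 0.0, -1.0]]
wrist_force: [-0.2, -0.0, 1.1]
gripper_width: 0.006
gripper_force: 0.7
```

Emit:
apply_moves(
  moves=[
    [[-0.005,0,0],0],
    [[-0.005,0,0],0],
    [[-0.005,0,0],0],
    [[-0.004,0,0],0],
    [[0,0,0],0],
  ],
)

```text
time_s: 10.57
tcp_pos: [0.5466, 0.0664, 0.1274]
ee_rot: [[-0.427, -0.904, 0.001], [-0.904, 0.427, 0.001], [-0.001, -0.0, -1.0]]
wrist_force: [0.6, -0.3, 0.3]
gripper_width: 0.004
gripper_force: 0.0
```

Run:
```python
from lidy import *
print(an(r.sense()["tcp_pos"])); lid("top","side")
```

```text
[ 0.0226 -0.0429]
side lid 0.94 [0.021  0.0181]
side lid_ridge 0.67 [ 0.0308 -0.0361]
side lid_corner_a 0.82 [ 0.0713 -0.0318]
```

Emit:
apply_moves(
  moves=[
    [[-0.005,0,0],0],
    [[-0.005,0,0],0],
    [[-0.005,0,0],0],
    [[-0.005,0,0],0],
    [[-0.005,0,0],0],
  ],
)

```text
time_s: 11.38
tcp_pos: [0.5569, 0.0885, 0.1276]
ee_rot: [[-0.428, -0.904, -0.0], [-0.904, 0.428, -0.0], [0.0, 0.0, -1.0]]
wrist_force: [-0.5, -0.8, -0.1]
gripper_width: 0.004
gripper_force: 0.4
```

Emit:
apply_moves(
  moves=[
    [[-0.003,0,0],0],
    [[0,0,0],0],
    [[0.006,0,0],0],
    [[0.006,0,0],0],
    [[0,0,-0.03],0],
  ],
)

```text
time_s: 11.8
tcp_pos: [0.5479, 0.0777, 0.1521]
ee_rot: [[-0.43, -0.903, -0.013], [-0.903, 0.43, -0.003], [0.009, 0.011, -1.0]]
wrist_force: [0.4, -0.6, -0.6]
gripper_width: 0.004
gripper_force: 0.0
```

Emit:
apply_moves(
  moves=[
    [[0,0,-0.04],0],
    [[0,0,-0.04],0],
    [[-0.04,0,-0.03],0],
    [[-0.04,0,0],0],
    [[-0.04,0,0],0],
  ],
)

```text
time_s: 12.22
tcp_pos: [0.6023, 0.1825, 0.2663]
ee_rot: [[-0.43, -0.903, 0.006], [-0.903, 0.43, 0.003], [-0.006, -0.004, -1.0]]
wrist_force: [1.3, -0.2, -0.1]
gripper_width: 0.004
gripper_force: 0.0
```

Emit:
apply_moves(
  moves=[
    [[-0.04,0,0],0],
    [[-0.04,0,0],0],
    [[0,0,0],0],
    [[0,0,0],0],
  ],
)

```text
time_s: 12.55
tcp_pos: [0.6354, 0.2557, 0.2605]
ee_rot: [[-0.427, -0.904, -0.003], [-0.904, 0.427, -0.001], [0.002, 0.002, -1.0]]
wrist_force: [-0.7, 0.2, -0.3]
gripper_width: 0.002
gripper_force: 0.0
```

Run:
```python
from lidy import *
print(r.sense()["time_s"],an(r.sense()["tcp_pos"])); lid("top","side"); w=lid("wrist"); f=w["frame"]
for X in[(.0225-.0325,-.0175,.115),(.0225+.0325,-.0175,.115),(-.058,-.0025,.125)]: cv2.circle(f,tuple(int(v) for v in proj(w,W(q,X))),2,(0,0,255),1)
cv2.imwrite("pics/w3.png",f)
```

```text
12.55 [0.0243 0.1662]
top lid 0.91 [0.0193 0.0329]
top lid_ridge 0.62 [0.0211 0.0045]
top lid_corner_a 0.97 [0.0628 0.0041]
top lid_corner_a 0.77 [-0.0206 -0.0019]
side lid 0.85 [0.0211 0.0478]
side lid_ridge 0.97 [0.0226 0.0017]
side lid_corner_a 0.75 [ 0.0661 -0.0067]
wrist lid 0.84 [0.0245 0.0395]
wrist lid 0.23 [-0.0628  0.1102]
```

View pics/w3.png

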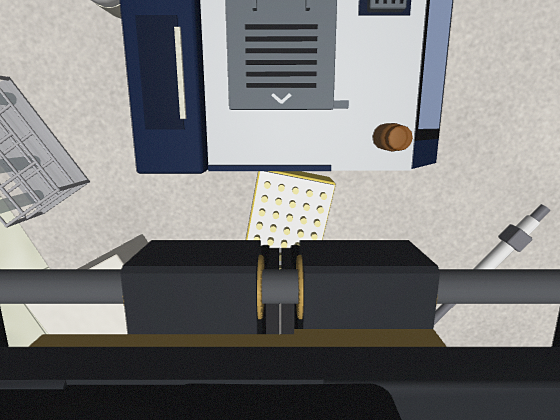

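The lid lies flat, centred at about y = 39 mm, with its trailing edge out of frame. The vial at (393,137) is untouched. One check of the well from above and from the side.

Run:
```python
from lidy import *
T=[]
for n in("top","side"):
    p=imaging.capture(n); f=p["frame"]
    for X in[(-.01,-.0175,.115),(.055,-.0175,.115)]: cv2.circle(f,tuple(int(v) for v in proj(p,W(q,X))),1,(0,0,255),-1)
    T.append(cv2.resize(f[180:290,230:360],None,fx=3,fy=3))
cv2.imwrite("pics/e.png",np.hstack(T)); print(r.sense()["wrist_force"])
```

```text
[-0.03969437  0.10880771 -0.35553167]
```

View pics/e.png

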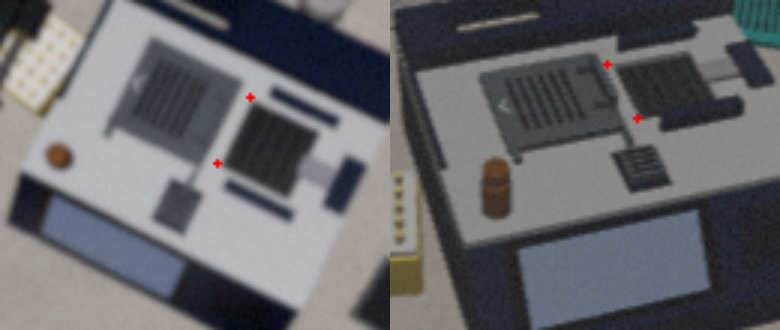

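The filter well at (270,145) is fully open with a strip of deck between it and the lid. The tab stands up and the robot is clear.

```bash
python3 -c "
from station import r
print(r.finish_job())"
```

```text
the job is handed in; nothing more can be done
None
```

I pressed the tab, the lid popped loose, and I pushed it clear of the filter well; it lies flat on the deck with the tab back up, and the job is handed in (no verdict was returned).

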